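# Park a swinging lap disc over its spindle

## Task

The lap disc hangs on a freely swinging rod under the trolley of the bench rail, held aside behind the parking peg. By the trolley's black handle, pull it off the peg and along the rail until the disc hangs still, centred over the spindle of the blue basin, keep it so for a few seconds, then let go and leave it hanging there. Touch only the handle, never the disc, its rod or its weight, never let it swing wildly, and leave the other things on the bench where they are.

Things in the scene. Friction and masses are not known exactly. Their poses are not given: they have to be found in the camera images.
- trolley (a joint): travel of the trolley along the straight level rail, m: 0 at the parking end (robot's right, where it starts against its stop), growing along the gantry's +y (to the robot's left) to the other stop at 0.54. Rolls with about 1.5 N dry friction and 3 N per m/s, so it stays where it is left. Trolley 0.5 kg
- hanger (a joint): swing angle of the rod about the trolley's axle, rad: 0 = straight down, positive = disc swung towards growing travel. Starts at about -0.18, held by the peg. Almost undamped (amplitude falls 1 to 2 % a second). Period about 1.45 s (1.3 to 1.6 by the disc's mass): angle'' = -w^2 (angle + trolley acceleration / 9.81), w about 4.35 rad/s
- gantry: fixed bench rail on two green posts 300 mm high, 940 mm apart. Origin on the table straight under the line along which the pivot travels, at mid-length; its y axis is the direction of trolley travel, its x axis points away from the robot. The rail is 280 mm high and lies 90 mm beyond the pivot's line. The pivot is at gantry y = travel - 0.25
- handle (a point): grip point of the trolley's black upright handle: a fin 16 mm thick (along the rail), 34 mm wide, its top 336 mm above the table; the point is 20 mm below the top, on its centre line. The fin stands on a 12 mm axle (axle's top at 286 mm), 140 mm nearer the robot than the rod, and moves with the trolley. Pinch it from above, fingers closing along the rail
- pivot (a point): the point on the trolley's axle where the rod swings, 280 mm above the table; turns with the trolley only
- rod: swinging steel rod, 10 mm thick, 0.06 kg, with a brass counterweight (52 mm wide, 22 mm thick, 0.27 kg) centred 130 mm above the pivot and the lap disc at its foot. Origin at the pivot, z axis up the rod. Swings only in the plane along the rail. A cross pin 120 mm below the pivot rests behind the parking peg
- lap_center (a point): centre of the copper lap disc, 150 mm across, 8 mm thick, level when hanging; on the rod's axis 165 mm below the pivot. Nominally 0.40 kg, -12 to +20 %
- catch (a point): free end of the fixed parking peg, 8 mm thick, on a short post at the right end of the rail. As the trolley is pulled some 20 mm away, the pin rides up over the peg at an angle of about -0.26, drops off on the far side and the disc swings free
- basin: round blue basin, fixed, 240 mm across at its rim, 85 mm high, under the disc's path; origin at the centre of its underside. Where it stands along the rail varies
- spindle_top (a point): top of the brass spindle, 16 mm thick, in the centre of the basin, 95 mm above the table; the disc passes 16 mm above it
- spare_lap: loose flat disc 130 mm across, 10 mm thick, on the table; leave alone
- powder_jar: small jar 56 mm across, 75 mm high; leave alone
- driver: screwdriver lying on the table; leave alone
- handpiece: small brass handpiece lying on the table, 90 mm long, 26 mm high; leave alone
- dop_tray: wooden tray with four compartments, 120 x 90 x 30 mm; leave alone
- tin: metal can 72 mm across, 100 mm high; leave alone
- cup: white cup 72 mm across, 70 mm high; leave alone

How it is judged (in metres and radians):
On the way, in this order (a step that is already met when the one before it is completed fails the run):
1. the disc is off its peg and on its way along the rail (value of joint trolley above 0.06 m), for 0.1 s.
2. the disc hangs still over the spindle for 2.5 s (horizontal distance between lap_center and spindle_top below 0.015 m and angular speed of rod below 0.3 rad/s), for 2.5 s.
At the end, for the whole second after the job is handed in: The trolley is let go and at rest, and the disc's centre stays within 15 mm (seen from above) of the spindle, turning slower than 0.3 rad/s; before that it has hung so for 2.5 s (all of step 2 and velocity of joint trolley between -0.02 and 0.02 m/s); the robot touches nothing.
It fails at once if the robot touches the disc, its rod or its counterweight (contact force between rod and the fingers above 0.2 N or contact force between rod and the arm above 0.2 N).
It fails at once if the disc swings wildly (more than 0.55 rad, 30 degrees) (value of joint hanger above 0.55 rad or value of joint hanger below -0.55 rad).
It fails at once if another thing on the bench is shifted by more than 30 mm (distance of any of spare_lap, powder_jar, driver, handpiece, dop_tray, tin, cup from where it was at the start of the episode above 0.03 m).
It also fails if it takes over 48 s, if anything falls off the work surface, if the arm or the gripper's body presses on something with over 40 N, if the wrist force passes 120 N, or if a joint passes its speed limit or range.

## Robot

A 6-joint arm with a two-finger parallel gripper is mounted at the origin on the work surface. World frame = base frame: x ahead of the robot, y to its left, z up, the work surface at z = 0. Lengths are in mm, angles in rad, forces in N, time in s.
With the tool pointing down it reaches from about 325 to 875 mm from the base axis. Payload 4.4 kg.
Tool frame: the origin (TCP) lies on the centre line of the jaws, within the pads' length; the fingertips stand ahead of it and the grasp point (between the pads) lies 6 mm ahead of it (ctrl.tcp_to_tips is the z of the fingertips in the tool frame, in mm); z points along the fingers, y is the line along which they close (so a half turn about z gives the same grasp; the last joint's range is limited). The gripper opens to 85 mm and grips with 20 to 120 N. Pads are 22 mm wide; open, the fingers measure 114 mm over their backs; the gripper's body (76 mm by 85 mm) begins 54 mm behind the grasp point. The pads swing forward as they close: fully open they stand 13 mm farther back than shut.
Start: joints at [1.133, 0.207, 1.542, -0, 1.393, -0.15], TCP at [162.668, 551.513, 256.282] pointing down, gripper open.
Joint ranges: [-2.73, 2.73], [-0.86, 2.22], [0.23, 2.46], [-1.11, 4.25], [0.08, 2.63], [-2.82, 2.82]. Speed limits (rad/s): [2.79, 2.79, 3.14, 3.14, 3.14, 3.14].

## Interface

Orientations are given as a 3x3 rotation matrix whose columns are the frame's x, y, z axes.
In Python, from plant import ctrl, sensors, optics gives the robot as it stands. Calls block until the motion is done:
- ctrl.move_ptp(position, orientation): joint-space move of the TCP to a pose.
- ctrl.move_l(position, rot=None, vel=150, threshold=None): straight line of the TCP; rot=None keeps the orientation; vel is the mean speed in mm/s. With threshold (N) it stops when the force on the tool has changed by that much, and returns True; else False.
- ctrl.set_joints(angles): joint-space move.
- ctrl.gripper_to(opening, force=None): finger opening in mm; force is the grip in N (None keeps the last); returns when the fingers have stopped.
- ctrl.hold(seconds).
- ctrl.solve_ik(position, orientation): joint angles nearest the present ones, or None.
- sensors.read_state(): the state.
- optics.grab_frame(name): name is "scene" or "top" or "wrist"; returns (picture, depth): 420x560x3 uint8, red, green, blue; 420x560 float32, mm along the optical axis (not along the pixel's ray), 0 where there is no reading.
- optics.camera_params(name): a dict with "mtx" (3x3 intrinsics, pixels), "R" (3x3) and "t" (3): a world point X has camera coordinates R X + t; the wrist camera has in their place "T_tool_cam" (4x4, takes a point from camera to tool coordinates, whose origin is the TCP and whose axes are the flange's). Camera axes: x right, y down, z forward; pixel columns grow to the right and rows downward; lengths in mm; the calibration is good to about 2 mm. A picture is of the moment at which its call begins: read the wrist's pose just before it. camera_params takes no time and is no camera call.
A pose or a line that the arm cannot do raises ctrl.MotionError and nothing moves.
- ctrl.finish_job(): hands the job in; it is judged then, once.
The state is a dict: "t": time; "q": joint angles; "qvel": joint speeds; "tau": joint torques, N m; "eef_pos": TCP position; "eef_rot": TCP orientation; "force": force on the tool from outside, world axes, zero at the start; "wrist_torque": the same for the moment, N m; "grip_width": finger opening in mm; "grasp_force": force on a finger pad.
Only numpy, scipy, OpenCV 4.12 (cv2) and the standard library are available. Lean on these libraries where they do the work, as an engineer would, in place of code of your own. Each camera call takes 0.05 s, during which the arm holds its last target. There are 200 camera calls.

## Working session

There is one attempt and no reset: what is moved stays moved. The work goes in short steps, each a Python script; the robot and the scene stay as the last script left them, time stands still between calls to the robot, and variables do not carry over. Pictures are saved under pics/ and viewed, at most 10 in all, crops included, and the job is handed in when it is done.

```bash
mkdir -p pics; ls
cat > h.py <<'E'
import numpy as np, cv2
from plant import ctrl, sensors, optics
def grab(n,f):
    im,d=optics.grab_frame(n); cv2.imwrite(f'pics/{f}.png',im[:,:,::-1]); np.save(f'pics/{f}.npy',d); return im,d
def world(n,u,v,z):
    p=optics.camera_params(n); R=np.array(p['R']);t=np.array(p['t']);c=-R.T@t
    r=R.T@np.linalg.inv(p['mtx'])@np.array([u,v,1.]); return c+r*(z-c[2])/r[2]
def wdepth(n,u,v,d):
    p=optics.camera_params(n); R=np.array(p['R']);t=np.array(p['t'])
    return R.T@(np.linalg.inv(p['mtx'])@np.array([u,v,1.])*d-t)
E
python3 - <<'E'
from h import *
for n in('top','scene'):
    grab(n,n+'0'); p=optics.camera_params(n); print(n,-np.array(p['R']).T@p['t'],p['mtx'])
print(sensors.read_state()['t'],ctrl.tcp_to_tips)
E
```

```text
pics
top [ 383.30482934   -7.09292807 1499.35586461] [[424.38683469   0.         282.64787334]
 [  0.         424.38683469 209.72579027]
 [  0.           0.           1.        ]]
scene [ 884.81915548  372.36819198 1070.68607454] [[387.90606399   0.         279.30798697]
 [  0.         387.90606399 207.79825801]
 [  0.           0.           1.        ]]
0.1 25.0
```

View pics/top0.png

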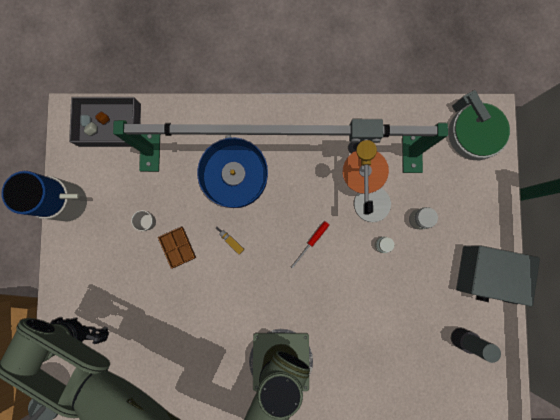

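View pics/scene0.png

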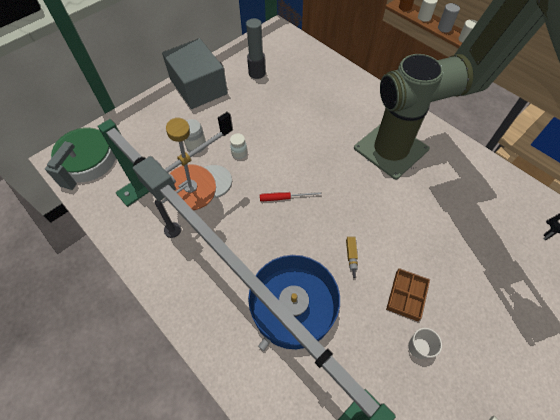

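The top view shows the rail at row ~129 with its posts at about (120,128) and (443,131). The spindle is at about (233,172) and the handle at about (368,208). I'll enlarge the important parts.

Run:
```python
import cv2,numpy as np
a=cv2.imread('pics/top0.png')
c=lambda x,y,w,h,s:cv2.resize(a[y:y+h,x:x+w],None,fx=s,fy=s,interpolation=cv2.INTER_CUBIC)
# left: spindle 195..275 x 130..215 ; right: 335..415 x 130..215
cv2.imwrite('pics/c1.png',np.vstack([np.hstack([c(200,140,66,70,6),c(340,150,66,70,6)[:, :]])]))
cv2.imwrite('pics/c2.png',np.hstack([c(105,110,66,60,6),c(400,110,66,60,6)]))
```

```text
(no output)
```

View pics/c1.png

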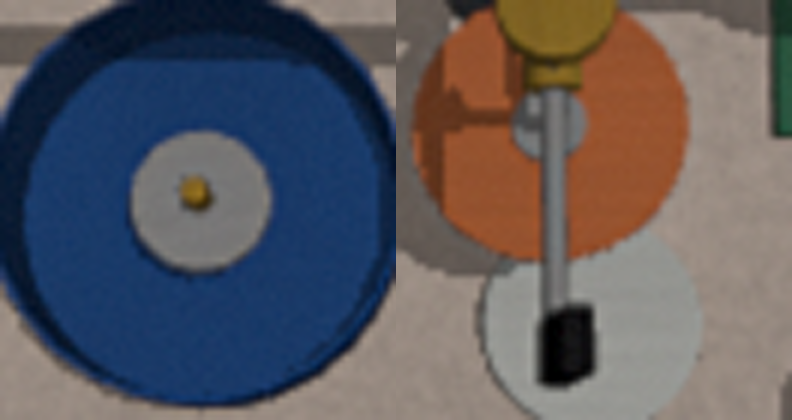

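View pics/c2.png

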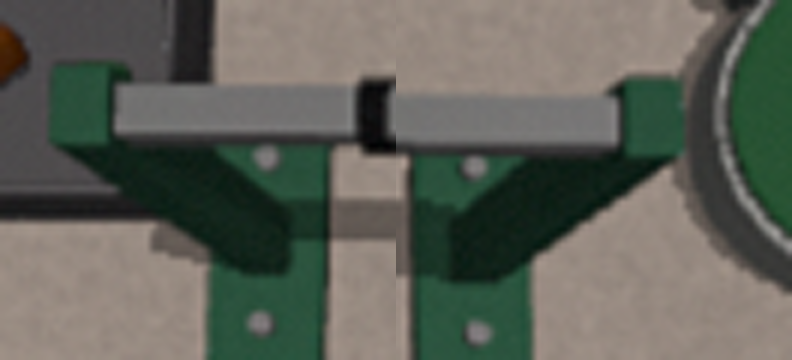

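Crop 1 shows the spindle top at about (231.9,171.2) and the top of the handle at about (369.8,206.6). Crop 2 shows the post tops at about (118.3,126.9) and (442.3,129.1).

```bash
python3 - <<'E'
from h import *
np.set_printoptions(precision=1,suppress=True)
W=lambda u,v,z:world('top',u,v,z)
s=W(231.9,171.2,95);h=W(369.8,206.6,336);a=W(118.3,126.9,300);b=W(442.3,129.1,300)
print('spindle',s,'handle',h,'posts',a,b,np.linalg.norm(a-b))
print('railtop edges', wdepth('top',200,129,np.load('pics/top0.npy')[129,200]),'handle depth',wdepth('top',370,207,np.load('pics/top0.npy')[207,370]), 'spin',wdepth('top',232,171,np.load('pics/top0.npy')[171,232]))
# basin rim ellipse fit at z=85 from blue mask
im=cv2.imread('pics/top0.png').astype(int)
m=((im[...,0]>im[...,2]+35)&(im[...,0]>50)).astype(np.uint8);m[:, :190]=0;m[:,275:]=0
cs=max(cv2.findContours(m,0,1)[0],key=cv2.contourArea);e=cv2.minEnclosingCircle(cs);print(e, W(*e[0],85), e[1]*2*(1499-85)/424.4)
# rail edge lines
d=np.load('pics/top0.npy')
for u in (150,190,300,330,410,430):
    P=[wdepth('top',u,v,d[v,u]) for v in range(115,145)]; P=[p for p in P if 255<p[2]<320]; print(u,len(P),np.mean(P,0))
y=(a-b)/np.linalg.norm(a-b);x=np.array([y[1],-y[0],0])
mid=(a+b)/2-90*x
print('yaw',np.degrees(np.arctan2(-y[0],y[1])),'mid',mid,'handle in gantry',(h-mid)@x,(h-mid)@y,'spindle',(s-mid)@x,(s-mid)@y)
# disc centre & the black peg ; scene camera cross-check
P=[]
for n,p in(('top',s),('top',h)):
    q=optics.camera_params('scene');c=np.array(q['R'])@p+q['t'];c=np.array(q['mtx'])@c;print('in scene',c[:2]/c[2])
print(ctrl.solve_ik([h[0],h[1],322],np.array([[1,0,0],[0,-1,0],[0,0,-1.]])), sensors.read_state()['eef_rot'])
E
python3 -c "
import cv2
a=cv2.imread('pics/scene0.png');f=lambda x,y:cv2.resize(a[y:y+70,x:x+66],None,fx=6,fy=6,interpolation=2)
import numpy as np;cv2.imwrite('pics/c3.png',np.hstack([f(262,265),f(190,100)]))"
```

```text
spindle [642.8 164.   95. ] handle [ 500.  -246.4  336. ] posts [734.1 469.1 300. ] [ 728.9 -467.2  300. ] 936.3006743565014
railtop edges [730.2 234.1 293.4] handle depth [ 499.  -247.1  335.3] spin [643.7 163.9  93.9]
((232.2598876953125, 172.2097625732422), 35.13453674316406) [641.2 164.   85. ] 234.1198631236286
150 10 [733.  381.2 288. ]
190 11 [731.7 264.4 287.8]
300 10 [730.4 -56.6 288.6]
330 10 [ 730.2 -143.9  289.9]
410 10 [ 727.9 -377.2  288.7]
430 9 [ 728.3 -435.3  289.3]
yaw -0.3193040660063718 mid [641.5   1.5 300. ] handle in gantry -140.11996732895665 -248.70519653198173 spindle 0.33963301977510585 162.5705579313019
in scene [294.2 295.2]
in scene [224.4 115.3]
[-0.6  0.1  1.5 -0.   1.5  1. ] [[-1.   0.3 -0. ]
 [ 0.3  1.  -0. ]
 [ 0.  -0.  -1. ]]
```

View pics/c3.png

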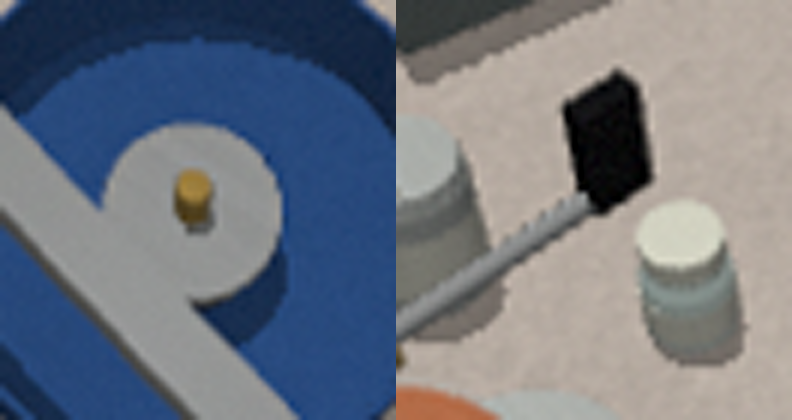

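The two views agree. The spindle reprojects to within 0.5 px in the scene view, the handle lies 140 mm nearer than the pivot line, and the trolley travel needed is about 0.411 m. Next I'll approach and grip.

Run:
```python
from h import *
np.set_printoptions(precision=2,suppress=True)
S=sensors.read_state
g=np.array([0.0057,1,0]);g/=np.linalg.norm(g)
for s in(1,-1):
    R=np.column_stack([s*np.cross(g,[0,0,-1]),s*g,[0,0,-1.]]); 
    for P in([500,-246.6,322],[502.3,165,322]): print(s,ctrl.solve_ik(P,R))
s=1
R=np.column_stack([np.cross(g,[0,0,-1]),g,[0,0,-1.]])
print(R)
t=S()['t'];ctrl.move_l([162.7,551.5,410],vel=250);print('dt',S()['t']-t)
ctrl.move_ptp([499.8,-246.8,410],R);print(S()['t'],S()['eef_pos'])
t=S()['t'];ctrl.move_l([499.8,-246.8,322],vel=100);print('dt',S()['t']-t,S()['force'])
ctrl.gripper_to(10,force=60);st=S();print(st['t'],st['grip_width'],st['grasp_force'],st['eef_pos'],st['force'])
grab('top','top1');grab('scene','scene1')
```

```text
1 [-0.61  0.13  1.5  -0.    1.52 -2.18]
1 [ 0.15  0.06  1.57 -0.    1.51 -1.41]
-1 [-0.61  0.13  1.5  -0.    1.52  0.96]
-1 [ 0.15  0.06  1.57 -0.    1.51  1.73]
[[-1.    0.01  0.  ]
 [ 0.01  1.    0.  ]
 [ 0.    0.   -1.  ]]
dt 0.7667
3.9083 [ 500.1  -246.12  410.02]
dt 1.0333999999999999 [-0.68 -1.1   0.36]
5.575 15.734183486283397 59.282387495040894 [ 499.83 -247.09  322.27] [-0.29 -1.22  0.59]
```

View pics/top1.png

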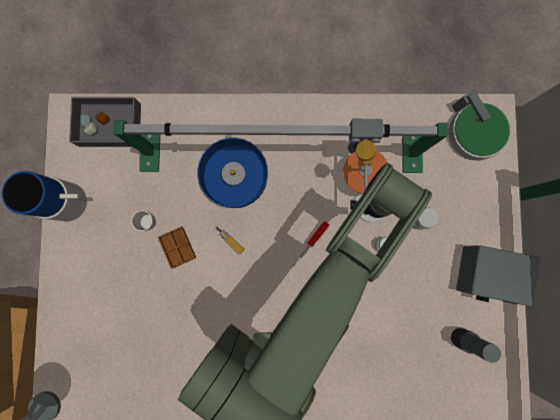

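The fin is gripped: the opening reads 15.7 mm, and the counterweight is visible at about (366,150). Next I'll pull slowly off the peg and track the swing.

```bash
cat >> h.py <<'E'
S=sensors.read_state
g=np.array([0.0057,1,0]);YT=164.8
def X(y,z=322.3): return [499.83+0.0057*(y+247.1),y,z]
def ang():
    s=S();yp=s['eef_pos'][1]-0.8; im,_=optics.grab_frame('top')
    p=optics.camera_params('top')
    hs=cv2.cvtColor(im,cv2.COLOR_RGB2HSV); m=cv2.inRange(hs,(17,120,60),(32,255,255))
    c=-np.array(p['R']).T@p['t']
    # expected column of the counterweight
    q=np.array(p['mtx'])@(np.array(p['R'])@np.array([642,yp,410])+p['t']);u0=int(q[0]/q[2])
    k=np.zeros_like(m);k[130:167,max(0,u0-45):u0+45]=1;m=m*k
    n,l,st,ce=cv2.connectedComponentsWithStats(m); i=1+np.argmax(st[1:,4])
    w=world('top',*ce[i],412); return s['t'],-np.arcsin((w[1]-yp)/130),st[i,4]
def track(n=20,dt=0.05):
    r=[]
    for _ in range(n): r.append(ang()); ctrl.hold(dt)
    return np.array(r)
def fit(r,w=None):
    from scipy.optimize import least_squares
    t=r[:,0];f=lambda p:p[0]+p[1]*np.cos(p[3]*t)+p[2]*np.sin(p[3]*t)-r[:,1]
    b=min((least_squares(f,[0,a,c,4.35],bounds=([-.1,-1,-1,3.9],[.1,1,1,4.9])) for a in(.1,-.1) for c in(.1,-.1)),key=lambda b:b.cost)
    return b.x,np.sqrt(2*b.cost/len(t))
E
python3 - <<'E'
from h import *
np.set_printoptions(precision=3,suppress=True)
print(ang())
t=S()['t'];ctrl.move_l(X(-247.1+100),vel=60);s=S();print(s['t']-t,s['eef_pos'],s['force'])
r=track(25);np.save('r1.npy',r);print(r);print(fit(r))
E
```

```text
(5.675, np.float64(-0.1963930376581007), np.int32(372))
1.8083 [ 500.375 -146.958  322.249] [-0.735  1.273  2.978]
[[  7.533  -0.182 362.   ]
 [  7.633  -0.235 367.   ]
 [  7.733  -0.247 368.   ]
 [  7.833  -0.219 365.   ]
 [  7.933  -0.155 353.   ]
 [  8.033  -0.06  356.   ]
 [  8.133   0.041 364.   ]
 [  8.233   0.178 300.   ]
 [  8.333   0.244 300.   ]
 [  8.433   0.259 312.   ]
 [  8.533   0.24  301.   ]
 [  8.633   0.175 304.   ]
 [  8.733   0.04  363.   ]
 [  8.833  -0.061 354.   ]
 [  8.933  -0.156 352.   ]
 [  9.033  -0.218 365.   ]
 [  9.133  -0.244 365.   ]
 [  9.233  -0.23  366.   ]
 [  9.333  -0.176 356.   ]
 [  9.433  -0.088 358.   ]
 [  9.533   0.016 356.   ]
 [  9.633   0.145 305.   ]
 [  9.733   0.223 300.   ]
 [  9.833   0.254 308.   ]
 [  9.933   0.247 300.   ]]
(array([-0.   ,  0.215, -0.142,  4.401]), np.float64(0.010685049242018282))
```

The swing is clean: amplitude 0.257 rad, w = 4.40, centred on zero. I'll now make a cancelling move with its midpoint at the positive peak.

```bash
cat >> h.py <<'E'
from scipy.integrate import quad
from scipy.optimize import brentq
mj=lambda s:30*s**2*(1-s)**2
Sf=lambda x:quad(lambda s:mj(s)*np.cos(x*(s-.5)),0,1)[0]   # x=wT, min-jerk
def plan(C,w,D,gain=1.,lag=.03):
    "T and start time of a move of D metres cancelling complex swing C"
    s=abs(C)/(w*w/9.81*abs(D)*gain); x=brentq(lambda x:Sf(x)-s,0.01,11); T=x/w
    ph=-np.angle(C*np.sign(D)); t=S()['t']; tm=ph/w
    while tm-T/2-lag<t+.02: tm+=2*np.pi/w
    return T,tm-T/2-lag
def go(y,T,t0):
    d=t0-S()['t']; ctrl.hold(d); y0=S()['eef_pos'][1]; t=S()['t']
    ctrl.move_l(X(y),vel=abs(y-y0)/T); print('start',t,'want',t0,'end',S()['t'],S()['eef_pos'])
E
python3 - <<'E'
from h import *
np.set_printoptions(precision=3,suppress=True)
p,_=fit(np.load('r1.npy'));w=p[3];C=p[1]-1j*p[2]
T,t0=plan(C,w,.25);print('plan',T,t0,S()['t'])
t=np.linspace(t0,t0+T,400);a=np.gradient(np.gradient(.25*np.interp((t-t0)/T,np.linspace(0,1,401),10*(s:=np.linspace(0,1,401))**3-15*s**4+6*s**5),t),t)
th=[(C*np.exp(1j*w*x)).real-w/9.81*np.trapezoid(a[:i+1]*np.sin(w*(x-t[:i+1])),t[:i+1]) for i,x in enumerate(t)];print('max',np.abs(th).max())
assert np.abs(th).max()<.42
go(S()['eef_pos'][1]+250,T,t0)
r=track(20);np.save('r2.npy',r);print(r[:,1]);print(fit(r))
E
```

```text
plan 1.3213227793974196 10.598601060337552 10.0333
max 0.2559097034888652
start 10.6 want 10.598601060337552 end 12.075 [501.717 102.762 322.234]
[ 0.015 -0.001 -0.012 -0.022 -0.025 -0.021 -0.011  0.     0.016  0.03
  0.037  0.042  0.037  0.031  0.018  0.005 -0.009 -0.018 -0.023 -0.021]
(array([0.009, 0.006, 0.032, 4.395]), np.float64(0.0009227158491663814))
```

Run:
```python
from h import *
np.set_printoptions(precision=3,suppress=True)
p,_=fit(np.load('r2.npy'));w=p[3];C=p[1]-1j*p[2]
D=YT-S()['eef_pos'][1];T,t0=plan(C,w,D/1000);print(D,T,t0)
go(YT,T,t0)
r=track(20);np.save('r3.npy',r);print(r[:,1]);print(fit(r),S()['t'])
im,d=grab('top','top3');grab('scene','scene3')
hs=cv2.cvtColor(im,cv2.COLOR_RGB2HSV);m=cv2.inRange(hs,(4,120,60),(15,255,255));m[:,:180]=0;m[:,290:]=0;m[:130]=0;m[215:]=0
c=max(cv2.findContours(m,0,1)[0],key=cv2.contourArea);h=cv2.convexHull(c);e=cv2.minEnclosingCircle(h);print('disc',e,world('top',*e[0],119), 'spindle [642.8 164]')
```

```text
61.95069342059038 1.8045611800251893 15.111778523466553
start 15.1083 want 15.111778523466553 end 17.0667 [502.084 164.882 322.243]
[0.013 0.012 0.014 0.016 0.019 0.02  0.021 0.021 0.019 0.019 0.015 0.014
 0.013 0.012 0.012 0.014 0.014 0.016 0.018 0.02 ]
(array([ 0.016, -0.004, -0.003,  4.468]), np.float64(0.0005469006778536735)) 19.0667
disc ((231.54612731933594, 169.99266052246094), 22.276817321777344) [642.38  162.329 119.   ] spindle [642.8 164]
```

View pics/scene3.png

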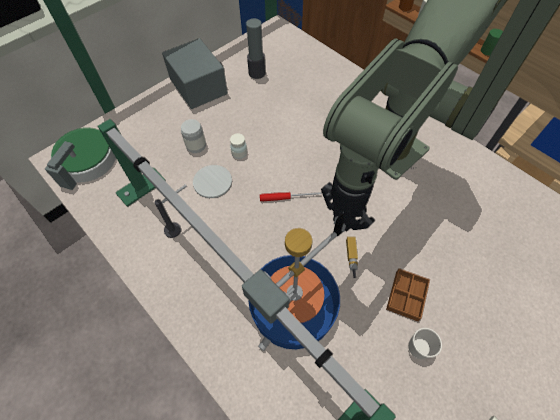

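The disc hangs over the basin, swinging only 0.004 rad, with its centre about 2 mm from the spindle. I'll hold, release and check again.

Run:
```python
from h import *
np.set_printoptions(precision=3,suppress=True)
ctrl.hold(2.0); ctrl.gripper_to(60); print(S()['grip_width'],S()['grasp_force'])
p=S()['eef_pos'];ctrl.move_l([p[0],p[1],400],vel=80)
r=track(18);print(r[:,1],fit(r));print(S()['t'],S()['force'])
im,d=grab('top','top4')
hs=cv2.cvtColor(im,cv2.COLOR_RGB2HSV);m=cv2.inRange(hs,(4,120,60),(15,255,255));m[:,:180]=0;m[:,290:]=0;m[:130]=0;m[215:]=0
c=max(cv2.findContours(m,0,1)[0],key=cv2.contourArea);e=cv2.minEnclosingCircle(c);print('disc',e,world('top',*e[0],119))
```

```text
59.76171911039489 0.0
[0.012 0.011 0.014 0.017 0.018 0.02  0.02  0.02  0.018 0.018 0.015 0.013
 0.011 0.013 0.012 0.012 0.014 0.015] (array([ 0.016, -0.003,  0.003,  4.398]), np.float64(0.0006099426837223678))
24.5833 [ 0.226 -0.493 -0.133]
disc ((231.537109375, 170.0917510986328), 22.37322425842285) [642.049 162.355 119.   ]
```

View pics/top4.png

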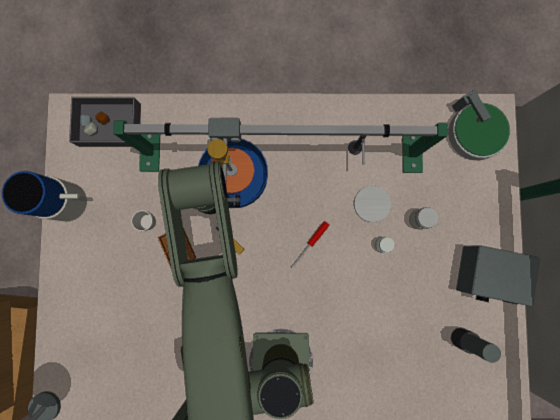

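The gripper is clear, the disc is still and centred in the basin near (233,170), and the loose things I can see have not moved.

```bash
python3 -c "
from h import *
print(ctrl.finish_job())"
```

```text
the job is handed in; nothing more can be done
None
```

I pulled the disc off its peg and left it hanging still over the spindle, about 2 mm off centre by the camera and swinging about 0.004 rad. The handle is released and the job was handed in at about 25 s; no verdict was returned.

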